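Sort sealed grinding jars by whether the slug inside is loose

ROBOT

A 7-joint arm with a two-finger parallel gripper is mounted at the origin on the work surface. World frame = base frame: x ahead of the robot, y to its left, z up, the work surface at z = 0. Lengths are in m, angles in rad, forces in N, time in s.
With the tool pointing down it reaches from about 0.35 to 0.9 m from the base axis. Payload 8.1 kg.
Tool frame: the origin (TCP) lies midway between the tips of the shut fingers; the grasp point (between the pads) lies 19 mm behind it (env.tcp_to_grasp is the distance from the TCP to the grasp point, in m); z points along the fingers, y is the direction in which the jaws open and shut (so a half turn about z gives the same grasp; the last joint's range is limited). The gripper opens to 92 mm and grips with 3 to 60 N. Pads are 19 mm wide; open, the fingers measure 130 mm over their backs; the gripper's body (75 mm by 190 mm) begins 47 mm behind the grasp point.
Start: joints at [1.22, 0.434, 0.025, 1.573, -0.012, 1.134, -0.075], TCP at [0.153, -0.606, 0.227] pointing down, gripper open.
Joint ranges: [-2.62, 2.62], [-0.44, 2.09], [-1.27, 1.32], [0.08, 2.57], [-1.32, 4.46], [0.12, 2], [-2.74, 2.74]. Speed limits (rad/s): [2.22, 2.22, 3.01, 3.01, 3.14, 3.14, 3.14].

INTERFACE

Orientations are given as a rotation vector (axis times angle).
In Python, from plant import status, optics, job_done, env gives the robot as it stands.
- The arm moves only by the tool jog_arm, never from a script. Its argument "plan" is text: rows parted by semicolons, each of 4 numbers parted by spaces: the shift along the tool's x, y, z in m, then the turn about the tool's z in degrees. In form: tx ty tz twist; .... A call has 1 to 20 rows; each row is the pose to reach, as a shift and turn from the pose commanded when the call began, along the tool's axes at that moment; what a row does not reach only later rows make up. A row lasts 1/8 s, in which the tool goes at most 62.5 mm and 10.7 degrees, less where a joint would pass 70% of its speed; a pose out of reach is approached as far as the arm can. A call with a gripper value outside its range is refused whole. "claw" is the finger opening in m, from 0 to 0.0918, set as the call begins (left out, the last holds). The fingers move at their own pace and stop on an object; "grip_force" is the grip in N (left out, the last holds). Time passes only in rows, so rows that repeat a pose let the fingers close. It gives the time, the measured TCP pose, the force and the opening at its end, in the units of the state.
- status.get_state(): the state, without advancing time (a new reading comes with each control period).
- optics.grab_frame(name): name is "scene" or "top" or "wrist"; returns the picture (420x560x3 uint8, blue, green, red); there is no depth.
- optics.camera_info(name): a dict with "intrinsics" (3x3 intrinsics, pixels), "R" (3x3) and "t" (3): a world point X has camera coordinates R X + t; the wrist camera has in their place "tool_from_camera" (4x4, takes a point from camera to tool coordinates, whose origin is the TCP and whose axes are the flange's). Camera axes: x right, y down, z forward; pixel columns grow to the right and rows downward; lengths in m; the calibration is good to about 2 mm. A picture is of the moment at which its call begins: read the wrist's pose just before it. camera_info takes no time and is no camera call.
- job_done(): hands the job in, once; it reports no verdict.
The state is a dict: "t": time; "qpos": joint angles; "qvel": joint speeds; "joint_efforts": joint torques, N m; "tcp_pos": TCP position; "orientation": TCP orientation; "ft_force": force on the tool from outside, world axes, zero at the start; "wrist_torque": the same for the moment, N m; "finger_gap": finger opening in m.
Only numpy, scipy, OpenCV 4.12 (cv2) and the standard library are available. Lean on these libraries where they do the work, as an engineer would, in place of code of your own. Each camera call takes 0.05 s, during which the arm holds its last target. There are 200 camera calls.

TASK

Check the three sealed white grinding jars one at a time: lift a jar, tip it lengthways in the air about 30 degrees to feel whether the metal slug inside shifts, and put it away before taking the next. Jars with a loose slug go in the yellow tray, jars with a stuck slug in the blue tray; set each down gently, lying flat on the tray floor, not dropped. Leave everything else on the bench where it is.

Things in the scene. Friction and masses are not known exactly. Their poses are not given: they have to be found in the camera images.
- jar_p: opaque jar lying on a flat side, starts within 12 degrees of world x. All three jars alike: 130 mm long, square section: white middle 86 long, 46 x 46, 49 wide over the two grey grip ribs on each side of its centre; at each end a collar 22 thick, 52 x 52 (orange at +x, grey at -x). Origin: the jar's very centre, 26 above its support; x lengthways, z up. 0.32 to 0.5 kg in all. More on the jars under jar_q and jar_r.
- jar_q: sealed grinding jar, looks just like the other two (shape under jar_p). Every jar, this one too, holds a 180 g metal slug in its middle at the start. A loose slug slides lengthways up to 43 mm either way of the middle; it moves once the jar is tipped over about 12 degrees and stays put when level; from end to end it shifts the jar's balance by 0.15 N m. Tip 25 to 40 degrees.
- jar_r: sealed grinding jar, looks just like the other two (shape under jar_p). In any jar, a stuck slug stays where it is however the jar is tipped, up to 50 degrees. Which jars are loose changes every time: feel each one; tip it both ways and compare its balance when level again. The jars start side by side, about 115 mm apart across the bench.
- yellow_tray: fixed open yellow tray, 180 (x) x 220 (y) x 16 mm high: walls 4 thick, floor 4 thick. Origin under its centre on the table, z up. Room for jars side by side, lying along the tray's x, centres 48 mm either side of its middle. A jar lying in it has its centre 30 above the table. For jars with a loose slug.
- blue_tray: fixed open blue tray, 180 (x) x 220 (y) x 16 mm high: walls 4 thick, floor 4 thick. Origin under its centre on the table, z up. Room for jars side by side, lying along the tray's x, centres 48 mm either side of its middle. A jar lying in it has its centre 30 above the table. For jars with a stuck slug.
- tube_rack: bystander, leave alone: green rack for small tubes, 115 x 75 x 46 mm; origin under its centre
- tip_box: bystander, leave alone: white and grey box of pipette tips, 100 x 100 x 49 mm; origin under its centre
- reagent_case: bystander, leave alone: flat greenish case with a white lid, 82 x 112 x 36 mm; origin under its centre
- wash_jar: bystander, leave alone: round jar with a blue cap, 60 x 60 x 75 mm; origin under its centre
- spare_block: bystander, leave alone: aluminium block, 90 x 60 x 40 mm; origin under its centre
- pipette: bystander, leave alone: grey pipette lying down, 228 x 26 x 24 mm; origin under its centre near the middle of its length
Not all that is in view belongs to the job. Leave any pink look-alike of the jar_p alone.

How it is judged:
By the outcome, as a careful person would: the job done as asked, in the order asked, and still so for the second after the job is handed in, with the robot touching nothing.
It also fails if it takes over 72 s, if anything falls off the work surface, if the arm or the gripper's body presses on something with over 40 N, if the wrist force passes 120 N, or if a joint passes its speed limit or range.

## Working session

There is one attempt and no reset: what is moved stays moved. The work goes in short steps, Python scripts to look and compute and a tool call to move; the robot and the scene stay as the last step left them, time stands still between calls to the robot, and variables do not carry over. Pictures are saved under pics/ and viewed, about 8 in all and at most 12, crops included, and the job is handed in when it is done.

Besides the shell and the picture viewer there is one more tool, called after ">>>" as name(argument=value, ...), one argument or row to a line, values as JSON. jog_arm: Moves the arm, as the interface text tells. Its arguments: {"type":"object","properties":{"plan":{"type":"string"},"claw":{"type":"number"},"grip_force":{"type":"number"}},"required":["plan"]}

```bash
mkdir -p pics; ls; python3 - <<'E'
from plant import status, optics, env
import cv2,numpy as np
s=status.get_state(); print({k:np.round(v,3) for k,v in s.items()})
print([a for a in dir(env) if a[0]!='_'])
a=optics.grab_frame("scene");b=optics.grab_frame("top");
cv2.imwrite("pics/scene.png",a);cv2.imwrite("pics/top.png",b)
for n in("scene","top","wrist"): print(n,{k:np.round(v,3).tolist() for k,v in optics.camera_info(n).items()})
E
```

```text
pics
{'t': np.float64(0.0), 'qpos': array([ 1.22 ,  0.435,  0.025,  1.574, -0.012,  1.134, -0.075]), 'qvel': array([ 0.   ,  0.001,  0.   , -0.001,  0.001, -0.   , -0.001]), 'joint_efforts': array([ 0.0000e+00, -6.6786e+01,  9.8500e-01, -3.1447e+01, -6.0000e-02,
        4.3000e-02,  0.0000e+00]), 'tcp_pos': array([ 0.153, -0.605,  0.226]), 'orientation': array([-3.116e+00, -3.880e-01,  1.000e-03]), 'ft_force': array([ 0.246, -0.275, -0.552]), 'wrist_torque': array([ 0.029, -0.034,  0.031]), 'finger_gap': np.float64(0.092)}
['IKError', 'tcp_to_grasp']
scene {'intrinsics': [[434.369, 0.0, 274.128], [0.0, 434.369, 208.565], [0.0, 0.0, 1.0]], 'R': [[0.372, 0.928, -0.01], [0.663, -0.273, -0.697], [-0.649, 0.253, -0.717]], 't': [-0.252, -0.328, 1.462]}
top {'intrinsics': [[504.595, 0.0, 281.086], [0.0, 504.595, 213.154], [0.0, 0.0, 1.0]], 'R': [[-0.001, -1.0, -0.012], [-0.987, 0.003, -0.163], [0.163, 0.011, -0.987]], 't': [0.025, 0.544, 1.37]}
wrist {'intrinsics': [[374.236, 0.0, 278.662], [0.0, 374.236, 212.298], [0.0, 0.0, 1.0]], 'tool_from_camera': [[0.0, -0.958, -0.286, 0.078], [1.0, 0.0, -0.0, -0.001], [0.0, -0.286, 0.958, -0.158], [0.0, 0.0, 0.0, 1.0]]}
```

View pics/scene.png

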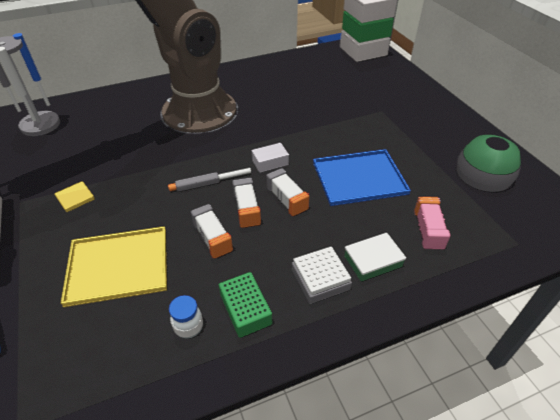

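View pics/top.png

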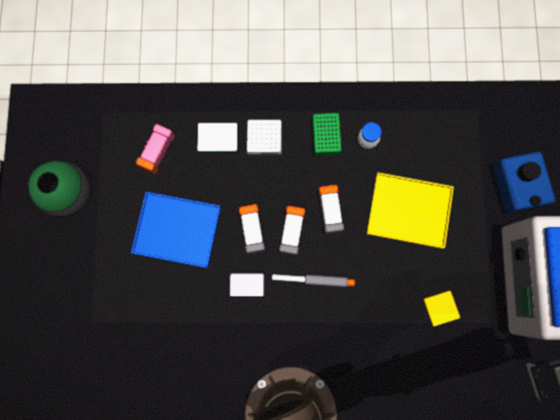

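```bash
cat > h.py <<'E'
import cv2,numpy as np
from scipy.spatial.transform import Rotation as Ro
from plant import status, optics
def cam(n,st=None):
    c=optics.camera_info(n);K=np.array(c["intrinsics"])
    if n!="wrist": R=np.array(c["R"]);return K,R.T,-R.T@np.array(c["t"])
    st=st or status.get_state();T=np.array(c["tool_from_camera"]);W=Ro.from_rotvec(st["orientation"]).as_matrix()
    return K,W@T[:3,:3],W@T[:3,3]+st["tcp_pos"]
def ray(C,p):
    K,R,o=C;p=np.atleast_2d(p).astype(float)
    return o,(R@np.linalg.inv(K)@np.c_[p,np.ones(len(p))].T).T
def plane(C,p,z):
    o,d=ray(C,p);return o+d*((z-o[2])/d[:,2:])
def tri(C1,p1,C2,p2):
    o1,d1=ray(C1,p1);o2,d2=ray(C2,p2);d1=d1[0];d2=d2[0]
    s=np.linalg.lstsq(np.c_[d1,-d2],o2-o1,rcond=None)[0]
    a,b=o1+s[0]*d1,o2+s[1]*d2;return (a+b)/2,np.linalg.norm(a-b)
RNG=dict(orange=((3,150,120),(14,255,255)),yellow=((22,150,120),(35,255,255)),blue=((105,150,80),(125,255,255)),white=((0,0,170),(180,45,255)))
def blobs(im,name,amin,amax=1e9):
    m=cv2.inRange(cv2.cvtColor(im,cv2.COLOR_BGR2HSV),*map(np.array,RNG[name]))
    m=cv2.morphologyEx(m,cv2.MORPH_OPEN,np.ones((3,3)))
    cs=cv2.findContours(m,cv2.RETR_EXTERNAL,cv2.CHAIN_APPROX_NONE)[0]
    return [c for c in cs if amin<cv2.contourArea(c)<amax]
def cen(c):
    m=cv2.moments(c);return np.array([m["m10"],m["m01"]])/m["m00"]
E
cat > a.py <<'E'
from h import *
np.set_printoptions(precision=3,suppress=True)
S=cv2.imread("pics/scene.png");T=cv2.imread("pics/top.png");CS,CT=cam("scene"),cam("top")
for n,a in(("yellow",2500),("blue",3500)):
    q=[]
    for im,C in((S,CS),(T,CT)):
        c=max(blobs(im,n,a),key=cv2.contourArea)
        c=sorted([c for c in blobs(im,n,a)],key=lambda c:abs(cen(c)[1]-215))[0] if im is T else c
        r=cv2.approxPolyDP(cv2.convexHull(c),0.04*cv2.arcLength(c,True),True)[:,0]
        q.append((C,r)); P=plane(C,r,.016); print(n,len(r),r.tolist(),"ctr",P.mean(0),"\n",P)
for n,lo in(("orange",20),("white",100)):
  for im,C,l in((S,CS,"scene"),(T,CT,"top")):
    for c in blobs(im,n,lo,3000):
        p=cen(c); X=plane(C,p,.049)[0]
        if .2<X[0]<.7 and -.2<X[1]<.5: print(n,l,p.round(1),cv2.contourArea(c),X, cv2.minAreaRect(c)[1:])
E
python3 a.py
```

```text
Traceback (most recent call last):
  File "a.py", line 7, in <module>
    c=max(blobs(im,n,a),key=cv2.contourArea)
ValueError: max() iterable argument is empty
```

```bash
python3 - <<'E'
from h import *
for f,pts in(("scene",[(115,262),(360,177),(245,215),(222,247)]),("top",[(410,210),(177,230),(250,210),(250,228)])):
    im=cv2.cvtColor(cv2.imread(f"pics/{f}.png"),cv2.COLOR_BGR2HSV)
    print([im[y,x].tolist() for x,y in pts])
    i=cv2.imread(f"pics/{f}.png")
    for n in("yellow","blue"): print(n,[(cv2.contourArea(c),cen(c).round()) for c in blobs(i,n,300)])
E
```

```text
[[26, 138, 233], [108, 175, 207], [12, 188, 125], [12, 190, 117]]
yellow []
blue [(537.0, array([183., 308.])), (3686.0, array([360., 177.]))]
[[29, 249, 249], [108, 210, 242], [14, 219, 248], [165, 2, 250]]
yellow [(807.0, array([442., 308.])), (4866.5, array([410., 210.]))]
blue [(923.0, array([554., 269.])), (4963.5, array([176., 229.])), (2036.0, array([527., 179.]))]
```

```bash
sed -i 's/(3,150,120),(14,/(3,150,80),(16,/;s/(22,150,120)/(20,100,100)/' h.py; python3 a.py
```

```text
yellow 4 [[164, 226], [165, 290], [63, 306], [71, 240]] ctr [ 0.56  -0.343  0.016] 
 [[ 0.487 -0.218  0.016]
 [ 0.674 -0.255  0.016]
 [ 0.632 -0.464  0.016]
 [ 0.446 -0.436  0.016]]
yellow 4 [[377, 172], [453, 186], [443, 248], [367, 233]] ctr [ 0.558 -0.344  0.016] 
 [[ 0.668 -0.253  0.016]
 [ 0.626 -0.47   0.016]
 [ 0.448 -0.432  0.016]
 [ 0.491 -0.219  0.016]]
blue 4 [[409, 189], [330, 205], [314, 159], [386, 150]] ctr [0.504 0.326 0.016] 
 [[0.605 0.418 0.016]
 [0.579 0.196 0.016]
 [0.394 0.238 0.016]
 [0.438 0.452 0.016]]
blue 4 [[146, 191], [220, 206], [207, 267], [131, 253]] ctr [0.504 0.324 0.016] 
 [[0.614 0.415 0.016]
 [0.57  0.2   0.016]
 [0.395 0.233 0.016]
 [0.435 0.45  0.016]]
orange scene [220.3 245.2] 380.0 [ 0.627 -0.111  0.049] ((18.384618759155273, 24.846158981323242), 67.38013458251953)
orange scene [249.3 216.6] 344.5 [ 0.568 -0.02   0.049] ((17.9427490234375, 21.516094207763672), 81.25383758544922)
orange scene [416.9 207.5] 21.0 [0.696 0.372 0.049] ((3.1622776985168457, 9.803058624267578), 18.434947967529297)
orange scene [298.8 203.4] 312.0 [0.572 0.109 0.049]
[... 887 characters left out ...]
501 0.107 0.049] ((28.991378784179688, 14.142135620117188), 45.0)
white scene [269.4 152.1] 369.5 [0.354 0.116 0.049] ((13.581995010375977, 32.01470184326172), 75.96376037597656)
white top [288.1 277.8] 122.5 [0.364 0.005 0.049] ((32.20366668701172, 4.844799518585205), 4.085616588592529)
white top [246.  284.5] 670.0 [0.346 0.12  0.049] ((21.0, 32.0), 90.0)
white top [291.8 229.6] 458.0 [ 0.497 -0.006  0.049] ((16.567533493041992, 30.586217880249023), 10.007980346679688)
white top [251.4 228.2] 458.0 [0.501 0.107 0.049] ((30.4138126373291, 16.604299545288086), 80.53767395019531)
white top [331.2 208.2] 451.5 [ 0.557 -0.116  0.049] ((30.183353424072266, 16.498205184936523), 81.25383758544922)
```

>>> jog_arm(
  plan=".544 -.372 .056 5.5;.544 -.372 .056 5.5;.544 -.372 .056 5.5;.544 -.372 .056 5.5;.544 -.372 .056 5.5;.544 -.372 .056 5.5;.544 -.372 .056 5.5;.544 -.372 .056 5.5;.544 -.372 .056 5.5;.544 -.372 .056 5.5;.544 -.372 .056 5.5;.544 -.372 .056 5.5;.544 -.372 .056 5.5;.544 -.372 .056 5.5",
  claw=0.085,
)

```text
t: 1.85
tcp_pos: [0.5887, -0.1135, 0.1708]
orientation: [3.132, 0.235, -0.001]
ft_force: [0.1, 0.7, 0.2]
finger_gap: 0.0848
```

```bash
cat > w.py <<'E'
from h import *
import sys
np.set_printoptions(precision=4,suppress=True)
st=status.get_state();C=cam("wrist",st);im=optics.grab_frame("wrist");cv2.imwrite(f"pics/{sys.argv[1]}.png",im)
W=Ro.from_rotvec(st["orientation"]).as_matrix()
print(st["tcp_pos"],"heading",np.degrees(np.arctan2(W[1,0],W[0,0])),"toolz",W[:,2],"f",st["ft_force"],"m",st["wrist_torque"])
for n,z in(("white",.049),("orange",.052)):
    for c in blobs(im,n,800):
        r=cv2.minAreaRect(c);B=plane(C,cv2.boxPoints(r),z);e=[B[1]-B[0],B[2]-B[1]];L=[np.linalg.norm(v) for v in e];a=e[int(np.argmax(L))]
        print(n,cen(c).round(),cv2.contourArea(c),"ctr",plane(C,cen(c),z)[0][:2],"box",B.mean(0)[:2],np.round(L,3),"ang",np.degrees(np.arctan2(a[1],a[0])))
E
python3 w.py w1
```

```text
[ 0.5887 -0.1135  0.1708] heading 8.566912254684745 toolz [-0.0004 -0.0008 -1.    ] f [0.0886 0.7059 0.2062] m [-0.0572  0.0033 -0.0303]
white [276. 260.] 2967.0 ctr [ 0.543  -0.1171] box [ 0.5434 -0.1172] [0.043 0.053] ang -170.3472469754434
white [  9. 247.] 901.5 ctr [0.5227 0.0961] box [0.525  0.0939] [0.019 0.044] ang 177.57234471907825
orange [155. 226.] 2734.5 ctr [ 0.559  -0.0194] box [ 0.559  -0.0193] [0.036 0.055] ang -99.27835691867868
orange [ 21. 196.] 1365.5 ctr [0.5679 0.0832] box [0.5659 0.0812] [0.035 0.03 ] ang -81.41574485792349
orange [277. 173.] 2190.0 ctr [ 0.6144 -0.1071] box [ 0.6144 -0.1071] [0.027 0.05 ] ang -82.6314246291515
```

View pics/w1.png

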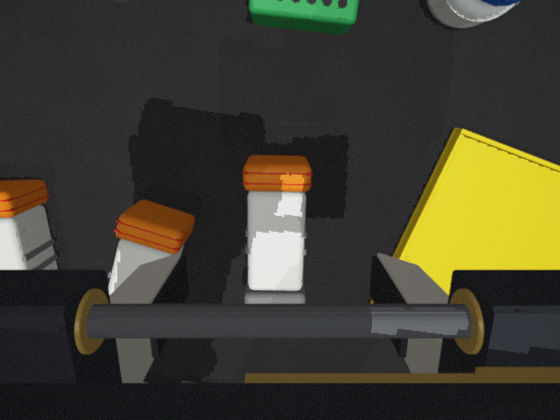

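>>> jog_arm(
  plan=".022 -.002 .06 0;.022 -.002 .12 0;.022 -.002 .15 0;.022 -.002 .163 0;.022 -.002 .163 0",
)

```text
t: 2.52
tcp_pos: [0.6108, -0.1071, 0.0078]
orientation: [3.133, 0.237, -0.001]
ft_force: [1.1, -0.3, 0.1]
finger_gap: 0.0851
```

>>> jog_arm(
  plan="0 0 0 0;0 0 0 0;0 0 0 0;0 0 0 0",
  claw=0.04,
  grip_force=6,
)

```text
t: 3.02
tcp_pos: [0.6115, -0.107, 0.0084]
orientation: [3.132, 0.238, 0.002]
ft_force: [-0.9, -1.5, 3.8]
finger_gap: 0.0519
```

>>> jog_arm(
  plan="-.002 0 -.008 0;-.005 0 -.016 0;-.008 0 -.024 0;-.012 0 -.032 0;-.016 0 -.039 0;-.021 0 -.046 0;-.027 0 -.053 0;-.033 0 -.060 0;-.033 0 -.060 0",
)

```text
t: 4.15
tcp_pos: [0.5779, -0.1118, 0.0684]
orientation: [3.132, 0.237, 0.0]
ft_force: [0.3, -0.1, -0.3]
finger_gap: 0.052
```

>>> jog_arm(
  plan="-.0 0 0 0;0 0 0 0;0 0 -.02 0;0 0 -.05 0;0 0 -.06 0;0 0 -.06 0;0 0 -.06 0",
  grip_force=60,
)

```text
t: 5.03
tcp_pos: [0.5775, -0.1115, 0.1264]
orientation: [-3.132, -0.238, 0.003]
ft_force: [-0.0, -0.2, -4.3]
finger_gap: 0.0518
```

```bash
python3 - <<'E'
from h import *
s=status.get_state();print(s["tcp_pos"],s["ft_force"],s["wrist_torque"],s["finger_gap"])
cv2.imwrite("pics/s2.png",cv2.resize(optics.grab_frame("scene")[100:300,120:400],None,fx=2.5,fy=2.5))
E
```

```text
[ 0.57748963 -0.11152224  0.12637973] [-3.17716103e-03 -1.54213718e-01 -4.30090619e+00] [ 0.04214427 -0.25177106  0.01786435] 0.05177857260949318
```

View pics/s2.png

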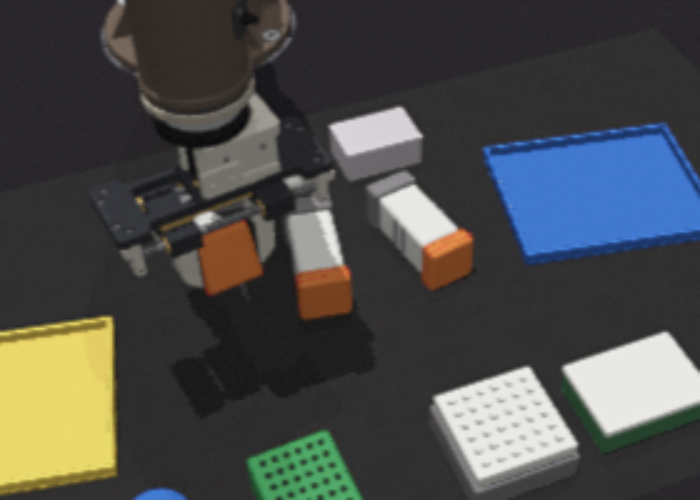

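>>> jog_arm(
  plan="0 0 .03 0;0 0 .05 0;0 0 .059 0;0 0 .059 0",
)

```text
t: 5.58
tcp_pos: [0.5779, -0.1115, 0.0683]
orientation: [-3.132, -0.238, 0.002]
ft_force: [0.6, -0.2, -4.5]
finger_gap: 0.0513
```

>>> jog_arm(
  plan="0 0 0 0;.006 0 .008 0;.012 0 .015 0;.017 0 .022 0;.021 0 .029 0;.025 0 .036 0;.028 0 .044 0;.031 0 .052 0;.033 0 .060 0;.033 0 .061 0;.033 0 .061 0",
  grip_force=6,
)

```text
t: 6.95
tcp_pos: [0.611, -0.1066, 0.0075]
orientation: [3.132, 0.238, 0.0]
ft_force: [1.8, 0.0, 0.6]
finger_gap: 0.0521
```

>>> jog_arm(
  plan="0 0 0 0;0 0 0 0;-.054 0 0 0;-.054 0 0 0;-.054 0 0 0",
  claw=0.07,
)

```text
t: 7.58
tcp_pos: [0.5579, -0.1149, 0.008]
orientation: [3.132, 0.238, 0.001]
ft_force: [0.7, -0.0, 0.8]
finger_gap: 0.0703
```

>>> jog_arm(
  plan="0 0 0 0;0 0 0 0;0 0 0 0;0 0 -.03 0;0 0 -.05 0;0 0 -.06 0;0 0 -.06 0;0 0 -.06 0;0 0 -.06 0",
  claw=0.03,
  grip_force=50,
)

```text
t: 8.7
tcp_pos: [0.5569, -0.1147, 0.0669]
orientation: [-3.132, -0.238, 0.002]
ft_force: [-0.7, -0.4, -4.0]
finger_gap: 0.049
```

```bash
python3 w.py w3
```

```text
[ 0.5569 -0.1147  0.0669] heading 8.695994329599703 toolz [-0.0015  0.0002 -1.    ] f [-0.717  -0.4145 -3.9788] m [ 0.0403 -0.0462 -0.0381]
orange [279. 208.] 2217.0 ctr [ 0.5852 -0.1094] box [ 0.5851 -0.1095] [0.075 0.008] ang -81.27081644556
orange [ 94. 232.] 7175.0 ctr [ 0.5596 -0.0218] box [ 0.5592 -0.0217] [0.038 0.057] ang -98.75678402020154
orange [279. 187.] 3608.0 ctr [ 0.5954 -0.1077] box [ 0.5953 -0.1077] [0.075 0.011] ang -81.2742866804812
orange [279. 157.] 5201.0 ctr [ 0.6096 -0.1056] box [ 0.61   -0.1057] [0.074 0.017] ang -81.27931035283656
```

View pics/w3.png

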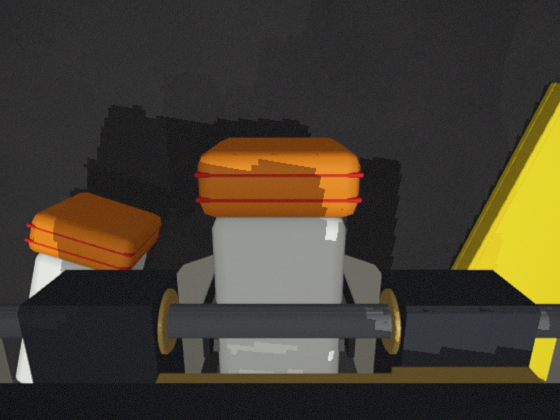

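```bash
cat > m.py <<'E'
from h import *
M=[];F=[]
for i in range(6):
    s=status.get_state();M.append(s["wrist_torque"]);F.append(s["ft_force"]);optics.grab_frame("top")
W=Ro.from_rotvec(s["orientation"]).as_matrix();f=np.mean(F,0)
t=[W.T@m for m in M];print("tool torque y",np.round([a[1] for a in t],3),"mean",np.mean(t,0).round(3),"Fz",f.round(2),"t",s["t"],"com offset mm along tool x",1e3*np.mean(t,0)[1]/f[2])
E
python3 m.py; python3 - <<'E'
from h import *
st=status.get_state();C=cam("wrist",st)
z=st["tcp_pos"][2]+.019+.026;P=plane(C,[(279,217),(279,200),(279,175),(279,138)],z);W=Ro.from_rotvec(st["orientation"]).as_matrix()
print(z,[(W.T@(p-st["tcp_pos"]))[:2].round(4) for p in P])
E
```

```text
tool torque y [0.027 0.055 0.049 0.09  0.123 0.059] mean [0.018 0.067 0.002] Fz [-0.02 -0.16 -4.09] t 9.0 com offset mm along tool x -16.389597653845865
0.11262043777871605 [array([ 0.0431, -0.0009]), array([ 0.0487, -0.0009]), array([ 0.0566, -0.0009]), array([ 0.0678, -0.0009])]
```

```bash
sed -i 's/range(6)/range(12)/' m.py; python3 m.py
```

```text
tool torque y [0.066 0.099 0.144 0.083 0.085 0.088 0.098 0.033 0.075 0.093 0.102 0.08 ] mean [ 0.011  0.087 -0.016] Fz [-0.08  0.08 -4.18] t 9.6 com offset mm along tool x -20.86446829032828
```

>>> jog_arm(
  plan="-.009 .05 -.01 4;-.018 .1 -.01 8;-.027 .15 -.01 12;-.036 .2 -.01 16;-.044 .245 -.01 20;-.049 .272 -.01 20;-.049 .272 -.01 20;-.049 .272 .02 20;-.049 .272 .035 20;-.049 .272 .043 20;-.049 .272 .048 20;-.049 .272 .052 20;-.049 .272 .054 20;-.049 .272 .054 20",
)

```text
t: 11.4
tcp_pos: [0.5503, -0.3911, 0.0139]
orientation: [3.126, -0.31, 0.0]
ft_force: [-0.1, -0.2, -3.9]
finger_gap: 0.0485
```

```bash
python3 - <<'E'
from h import *
s=status.get_state();print(s["t"],s["tcp_pos"],s["ft_force"],s["wrist_torque"],s["finger_gap"])
cv2.imwrite("pics/s4.png",cv2.resize(optics.grab_frame("scene")[150:330,20:280],None,fx=2.5,fy=2.5))
E
```

```text
11.4 [ 0.55029992 -0.39113176  0.01393826] [-0.10770209 -0.21926961 -3.94275108] [-0.01618701 -0.08083711  0.00647633] 0.04852767363544289
```

View pics/s4.png

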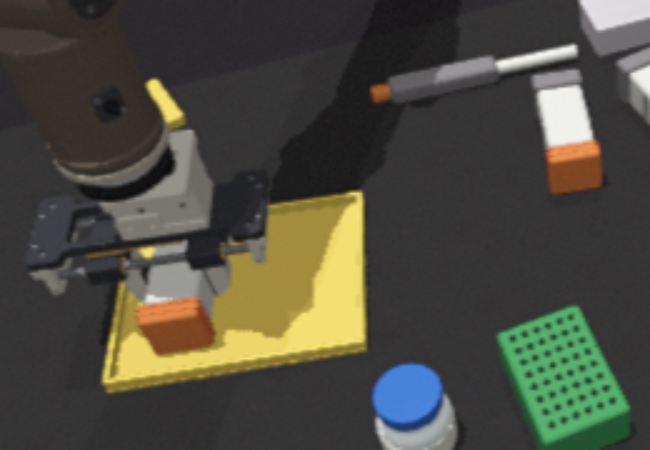

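>>> jog_arm(
  plan="0 0 .001 0;0 0 .002 0;0 0 .003 0;0 0 .003 0",
)

```text
t: 11.95
tcp_pos: [0.5503, -0.3911, 0.0117]
orientation: [3.126, -0.309, 0.001]
ft_force: [-3.5, 1.2, 6.7]
finger_gap: 0.0486
```

>>> jog_arm(
  plan="0 0 0 0;0 0 0 0;0 0 0 0;0 0 -.04 0;0 0 -.09 0",
  claw=0.064,
)

```text
t: 12.58
tcp_pos: [0.5494, -0.3906, 0.1005]
orientation: [-3.125, 0.309, 0.004]
ft_force: [-0.3, -0.7, 0.2]
finger_gap: 0.0639
```

>>> jog_arm(
  plan="-.01 -.055 -.04 0;-.02 -.115 -.06 -1;-.034 -.175 -.06 -1;-.046 -.235 -.06 -1;-.057 -.295 -.06 -1;-.067 -.345 -.06 -1;-.0715 -.368 -.06 -1;-.0715 -.368 -.06 -1",
  claw=0.085,
)

```text
t: 13.58
tcp_pos: [0.5523, -0.0137, 0.1609]
orientation: [-3.129, 0.276, -0.0]
ft_force: [0.3, -1.5, 0.3]
finger_gap: 0.085
```

```bash
python3 w.py w5; python3 m.py
```

```text
[ 0.5523 -0.0137  0.1609] heading -10.067073004108058 toolz [ 0.0003  0.0008 -1.    ] f [ 0.2729 -1.4579  0.256 ] m [ 0.0137  0.0733 -0.0064]
white [413. 327.] 1549.5 ctr [ 0.4331 -0.1044] box [ 0.4321 -0.1044] [0.093 0.015] ang -99.99263045189628
white [414. 282.] 1573.0 ctr [ 0.4746 -0.1078] box [ 0.4749 -0.1056] [0.025 0.07 ] ang -144.37309740019842
white [281. 264.] 4363.0 ctr [ 0.5078 -0.0065] box [ 0.5065 -0.0068] [0.046 0.066] ang 171.4100059065319
white [136. 269.] 3387.5 ctr [0.5237 0.1074] box [0.5221 0.1042] [0.066 0.052] ang -73.35785519459083
orange [134. 220.] 1457.5 ctr [0.5642 0.0958] box [0.5608 0.1032] [0.059 0.026] ang -79.9125940429879
orange [278. 200.] 1380.0 ctr [ 0.5605 -0.0135] box [ 0.5564 -0.0147] [0.03 0.05] ang -100.02834304820092
tool torque y [-0.068 -0.073  0.036 -0.033  0.012  0.005  0.031 -0.047 -0.026 -0.018
 -0.048 -0.062] mean [ 0.026 -0.024 -0.008] Fz [ 0.28 -0.07 -0.02] t 14.175 com offset mm along tool x 999.0819779292244
```

>>> jog_arm(
  plan="0 0 .06 0;0 0 .115 0;0 0 .142 0;0 0 .153 0;0 0 .153 0",
)

```text
t: 14.85
tcp_pos: [0.5523, -0.0161, 0.0077]
orientation: [3.129, -0.282, -0.001]
ft_force: [1.0, 0.4, 0.2]
finger_gap: 0.085
```

>>> jog_arm(
  plan="0 0 0 0;0 0 0 0;0 0 0 0;0 0 0 0",
  claw=0.04,
  grip_force=6,
)

```text
t: 15.35
tcp_pos: [0.5525, -0.0161, 0.0082]
orientation: [-3.129, 0.282, -0.001]
ft_force: [-0.6, 0.2, 3.8]
finger_gap: 0.0515
```

>>> jog_arm(
  plan="-.002 0 -.008 0;-.005 0 -.016 0;-.008 0 -.024 0;-.012 0 -.032 0;-.016 0 -.039 0;-.021 0 -.046 0;-.027 0 -.053 0;-.033 0 -.060 0;-.033 0 -.060 0",
)

```text
t: 16.48
tcp_pos: [0.5195, -0.0102, 0.0684]
orientation: [-3.129, 0.282, -0.001]
ft_force: [0.4, -0.4, 0.5]
finger_gap: 0.0523
```

>>> jog_arm(
  plan="-.0 0 0 0;0 0 0 0;0 0 -.02 0;0 0 -.05 0;0 0 -.06 0;0 0 -.06 0;0 0 -.06 0",
  grip_force=60,
)

```text
t: 17.35
tcp_pos: [0.519, -0.0104, 0.1265]
orientation: [3.129, -0.282, -0.003]
ft_force: [0.3, -0.9, -3.3]
finger_gap: 0.0517
```

```bash
python3 m.py; python3 - <<'E'
from h import *
cv2.imwrite("pics/s6.png",cv2.resize(optics.grab_frame("scene")[100:300,120:400],None,fx=2.5,fy=2.5))
E
```

```text
tool torque y [0.176 0.194 0.13  0.156 0.127 0.165 0.2   0.129 0.135 0.208 0.11  0.144] mean [0.033 0.156 0.007] Fz [-0.01 -0.2  -3.87] t 17.9 com offset mm along tool x -40.27994575126452
```

View pics/s6.png

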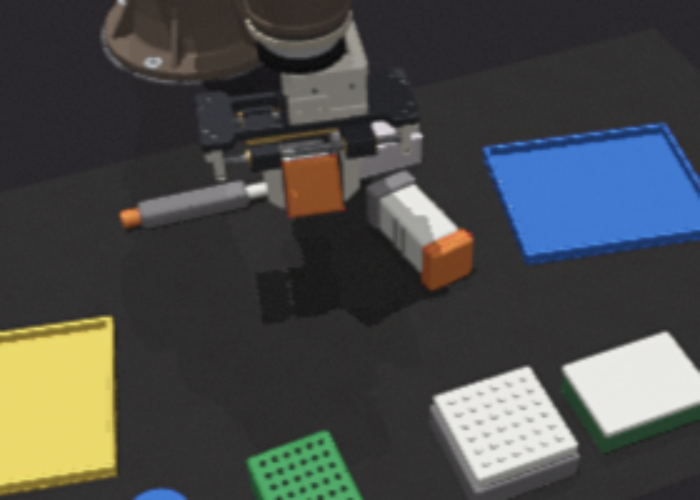

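>>> jog_arm(
  plan="0 0 .03 0;0 0 .05 0;0 0 .059 0;0 0 .059 0",
)

```text
t: 18.5
tcp_pos: [0.5196, -0.0103, 0.0687]
orientation: [3.129, -0.282, -0.001]
ft_force: [-0.1, -0.1, -3.8]
finger_gap: 0.0515
```

>>> jog_arm(
  plan="0 0 0 0;.006 0 .008 0;.012 0 .015 0;.017 0 .022 0;.021 0 .029 0;.025 0 .036 0;.028 0 .044 0;.031 0 .052 0;.033 0 .060 0;.033 0 .061 0;.033 0 .061 0",
  grip_force=6,
)

```text
t: 19.88
tcp_pos: [0.5522, -0.0161, 0.0074]
orientation: [3.129, -0.282, -0.0]
ft_force: [2.0, 0.0, -1.5]
finger_gap: 0.0519
```

>>> jog_arm(
  plan="0 0 0 0;0 0 0 0;-.054 0 0 0;-.054 0 0 0;-.054 0 0 0",
  claw=0.07,
)

```text
t: 20.5
tcp_pos: [0.4996, -0.0065, 0.008]
orientation: [-3.129, 0.282, -0.001]
ft_force: [0.2, -0.3, 0.6]
finger_gap: 0.07
```

>>> jog_arm(
  plan="0 0 0 0;0 0 0 0;0 0 0 0;0 0 -.03 0;0 0 -.05 0;0 0 -.06 0;0 0 -.06 0;0 0 -.06 0;0 0 -.06 0",
  claw=0.03,
  grip_force=50,
)

```text
t: 21.62
tcp_pos: [0.4985, -0.0065, 0.0669]
orientation: [3.129, -0.282, -0.002]
ft_force: [-1.0, 0.4, -4.1]
finger_gap: 0.0488
```

```bash
python3 m.py; python3 w.py w7; python3 - <<'E'
from h import *
im=cv2.imread("pics/w7.png");st=status.get_state();C=cam("wrist",st)
h=cv2.cvtColor(im,cv2.COLOR_BGR2HSV);m=cv2.inRange(h,*map(np.array,RNG["orange"]))
for col in (250,279,305):
    r=np.where(m[:,col])[0];print(col,r.min(),r.max(),(plane(C,[(col,r.max()+1)],st["tcp_pos"][2]+.045)[0]-st["tcp_pos"]).round(4))
E
```

```text
tool torque y [-0.022  0.021 -0.055  0.019  0.017  0.017 -0.052  0.02   0.007  0.026
 -0.039 -0.059] mean [ 0.033 -0.008  0.002] Fz [-0.31  0.06 -4.12] t 22.175 com offset mm along tool x 2.007010265947873
[ 0.4991 -0.0065  0.0677] heading -10.302968342274102 toolz [ 0.0001 -0.     -1.    ] f [ 0.093  -0.1523 -4.0546] m [ 0.0319  0.003  -0.0398]
white [278. 356.] 4005.0 ctr [0.4423 0.0053] box [0.4422 0.0053] [0.064 0.023] ang -100.25576626273426
white [279. 260.] 10536.0 ctr [ 0.4991 -0.0052] box [ 0.4983 -0.0051] [0.047 0.064] ang -100.27082022394538
white [ 45. 248.] 5382.0 ctr [0.5267 0.1107] box [0.5253 0.1109] [0.046 0.038] ang -78.20028934674947
orange [236. 210.] 927.0 ctr [0.53   0.0102] box [0.5301 0.0098] [0.008 0.036] ang -100.27261175796608
orange [ 73. 176.] 2112.5 ctr [0.56   0.0824] box [0.559  0.0843] [0.033 0.022] ang -86.33873019450436
orange [253. 163.] 4111.0 ctr [ 0.5508 -0.0025] box [ 0.5455 -0.0128] [0.029 0.072] ang -100.279246532121
250 139 217 [0.0435 0.0026 0.045 ]
279 139 217 [ 0.0419 -0.0064  0.045 ]
305 139 217 [ 0.0404 -0.0145  0.045 ]
```

>>> jog_arm(
  plan="0 0 -.04 1;-.005 -.035 -.05 1;-.012 -.085 -.05 1;-.020 -.14 -.05 1;-.028 -.195 -.05 1;-.036 -.25 -.05 1;-.044 -.305 -.05 1;-.050 -.35 -.04 1;-.054 -.375 -.02 1;-.054 -.375 .01 1;-.054 -.375 .03 1;-.054 -.375 .042 1;-.054 -.375 .048 1;-.054 -.375 .052 1;-.054 -.375 .0535 1;-.054 -.375 .055 1;-.054 -.375 .056 1;-.054 -.375 .056 1",
)

```text
t: 24.52
tcp_pos: [0.5131, 0.3721, 0.0118]
orientation: [-3.126, 0.31, -0.0]
ft_force: [0.2, 0.1, -4.6]
finger_gap: 0.0484
```

```bash
python3 w.py w8;  python3 - <<'E'
from h import *
cv2.imwrite("pics/s8.png",cv2.resize(optics.grab_frame("scene")[110:290,240:500],None,fx=2.5,fy=2.5))
E
```

```text
[0.5131 0.3721 0.0118] heading -11.309801548680564 toolz [ 0.0002  0.0001 -1.    ] f [ 0.1801  0.1375 -4.6468] m [0.0599 0.048  0.0216]
white [278. 355.] 3659.5 ctr [0.4988 0.3767] box [0.4986 0.3764] [0.044 0.015] ang -101.25695591889429
white [278. 260.] 9900.0 ctr [0.5373 0.3687] box [0.5368 0.3686] [0.032 0.043] ang -101.27520514923722
orange [257. 212.] 876.5 ctr [0.5567 0.3721] box [0.5568 0.3673] [0.005 0.045] ang -101.27735711311385
orange [275. 152.] 2789.0 ctr [0.5751 0.3622] box [0.5732 0.3614] [0.05  0.011] ang -100.91586471561556
```

View pics/s8.png

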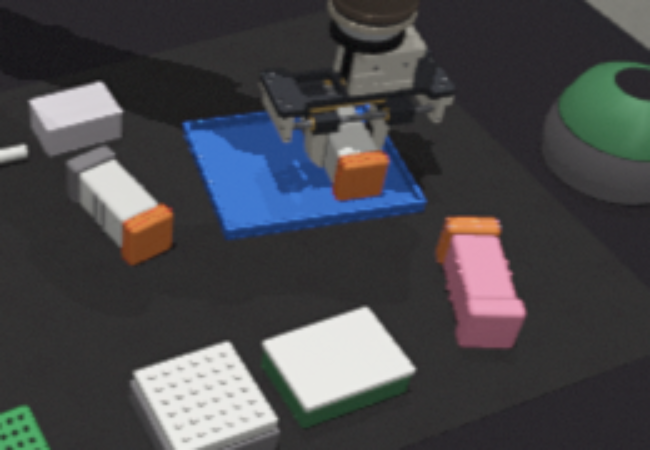

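Jar B sits inside the blue tray's right half (crop ~(355,170)), aligned, but still carried (Fz -4.6). Lower by millimetres until it bears.

>>> jog_arm(
  plan="0 0 .0007 0;0 0 .0014 0;0 0 .002 0;0 0 .002 0",
)

```text
t: 25.12
tcp_pos: [0.5132, 0.3722, 0.0117]
orientation: [-3.126, 0.31, -0.001]
ft_force: [-6.3, -4.9, 18.0]
finger_gap: 0.0483
```

>>> jog_arm(
  plan="0 0 -.001 0;0 0 -.001 0;0 0 -.001 0;0 0 -.001 0;0 0 -.04 0;0 0 -.09 0",
  claw=0.064,
)

```text
t: 25.88
tcp_pos: [0.5123, 0.3714, 0.0994]
orientation: [3.124, -0.309, -0.003]
ft_force: [1.2, 1.1, 0.3]
finger_gap: 0.0638
```

>>> jog_arm(
  plan=".02 .05 -.05 -5;.04 .105 -.06 -10;.06 .16 -.06 -15;.08 .21 -.06 -20;.0905 .2436 -.06 -20;.0905 .2436 -.06 -20;.0905 .2436 -.06 -20",
  claw=0.085,
)

```text
t: 26.75
tcp_pos: [0.554, 0.1163, 0.1597]
orientation: [-3.132, -0.238, -0.0]
ft_force: [-0.7, 1.1, -0.8]
finger_gap: 0.085
```

```bash
python3 w.py w9
```

```text
[0.554  0.1163 0.1597] heading 8.706819762671177 toolz [-0.      0.0006 -1.    ] f [-0.6748  1.1077 -0.7821] m [-0.032   0.0203 -0.0151]
white [229. 372.] 1015.0 ctr [0.4044 0.1379] box [0.4068 0.1258] [0.075 0.023] ang -81.22268637847952
white [423. 355.] 1005.0 ctr [ 0.4462 -0.0227] box [ 0.4455 -0.0232] [0.029 0.033] ang -164.21675553723708
white [423. 324.] 1325.5 ctr [ 0.4749 -0.0147] box [ 0.4736 -0.0135] [0.082 0.016] ang -81.23263228900504
white [413. 281.] 1661.5 ctr [0.5118 0.0033] box [0.5112 0.0056] [0.026 0.071] ang -125.5997562888124
white [144. 282.] 1648.5 ctr [0.4791 0.2139] box [0.4794 0.2116] [0.071 0.026] ang -36.94926186415036
white [280. 263.] 4617.5 ctr [0.5116 0.1099] box [0.5106 0.1101] [0.069 0.046] ang 7.430442713377335
orange [277. 190.] 843.5 ctr [0.5696 0.1207] box [0.5696 0.1194] [0.013 0.048] ang -83.08224724685654
```

>>> jog_arm(
  plan=".001 0 .06 0;.001 0 .115 0;.001 0 .142 0;.001 0 .152 0;.001 0 .152 0",
)

```text
t: 27.42
tcp_pos: [0.555, 0.1167, 0.0078]
orientation: [-3.132, -0.24, 0.0]
ft_force: [1.0, 0.7, 0.6]
finger_gap: 0.0852
```

>>> jog_arm(
  plan="0 0 0 0;0 0 0 0;0 0 0 0;0 0 0 0",
  claw=0.04,
  grip_force=6,
)

```text
t: 27.92
tcp_pos: [0.5554, 0.1158, 0.0082]
orientation: [-3.132, -0.238, -0.001]
ft_force: [-0.7, 0.3, 3.2]
finger_gap: 0.0521
```

>>> jog_arm(
  plan="-.002 0 -.008 0;-.005 0 -.016 0;-.008 0 -.024 0;-.012 0 -.032 0;-.016 0 -.039 0;-.021 0 -.046 0;-.027 0 -.053 0;-.033 0 -.060 0;-.033 0 -.060 0",
)

```text
t: 29.05
tcp_pos: [0.522, 0.1106, 0.0683]
orientation: [3.132, 0.238, 0.0]
ft_force: [-0.9, -0.7, -0.7]
finger_gap: 0.0517
```

>>> jog_arm(
  plan="-.0 0 0 0;0 0 0 0;0 0 -.02 0;0 0 -.05 0;0 0 -.06 0;0 0 -.06 0;0 0 -.06 0",
  grip_force=60,
)

```text
t: 29.92
tcp_pos: [0.5218, 0.1104, 0.1265]
orientation: [3.132, 0.238, -0.003]
ft_force: [0.7, 0.4, -4.0]
finger_gap: 0.052
```

```bash
python3 m.py
```

```text
tool torque y [0.221 0.243 0.174 0.161 0.262 0.264 0.232 0.266 0.256 0.209 0.285 0.302] mean [ 0.013  0.24  -0.008] Fz [ 0.15 -0.12 -3.69] t 30.475 com offset mm along tool x -64.96284372964557
```

>>> jog_arm(
  plan="0 0 .03 0;0 0 .05 0;0 0 .059 0;0 0 .059 0",
)

```text
t: 31.02
tcp_pos: [0.5222, 0.1106, 0.0687]
orientation: [3.132, 0.238, -0.001]
ft_force: [-0.1, -0.3, -4.2]
finger_gap: 0.052
```

>>> jog_arm(
  plan="0 0 0 0;.006 0 .008 0;.012 0 .015 0;.017 0 .022 0;.021 0 .029 0;.025 0 .036 0;.028 0 .044 0;.031 0 .052 0;.033 0 .060 0;.033 0 .061 0;.033 0 .061 0",
  grip_force=6,
)

```text
t: 32.4
tcp_pos: [0.5549, 0.1156, 0.0073]
orientation: [3.132, 0.238, -0.001]
ft_force: [1.7, 0.9, -0.7]
finger_gap: 0.0517
```

>>> jog_arm(
  plan="0 0 0 0;0 0 0 0;-.054 0 0 0;-.054 0 0 0;-.054 0 0 0",
  claw=0.07,
)

```text
t: 33.02
tcp_pos: [0.502, 0.1075, 0.0079]
orientation: [3.133, 0.238, 0.001]
ft_force: [0.6, 0.1, 0.1]
finger_gap: 0.0697
```

>>> jog_arm(
  plan="0 0 0 0;0 0 0 0;0 0 0 0;0 0 -.03 0;0 0 -.05 0;0 0 -.06 0;0 0 -.06 0;0 0 -.06 0;0 0 -.06 0",
  claw=0.03,
  grip_force=50,
)

```text
t: 34.15
tcp_pos: [0.5011, 0.1073, 0.0669]
orientation: [3.132, 0.238, -0.002]
ft_force: [-0.0, -0.4, -3.3]
finger_gap: 0.0487
```

```bash
python3 m.py; python3 w.py w10|head -1; python3 - <<'E'
from h import *
im=cv2.imread("pics/w10.png");st=status.get_state();C=cam("wrist",st)
m=cv2.inRange(cv2.cvtColor(im,cv2.COLOR_BGR2HSV),*map(np.array,RNG["orange"]))
r=np.where(m[:,279])[0];print(r.min(),r.max(),(plane(C,[(279,r.max()+1)],st["tcp_pos"][2]+.045)[0]-st["tcp_pos"]).round(4))
E
```

```text
tool torque y [0.124 0.075 0.025 0.065 0.021 0.098 0.128 0.067 0.07  0.06  0.069 0.12 ] mean [ 0.006  0.077 -0.006] Fz [ 0.07 -0.16 -3.65] t 34.7 com offset mm along tool x -21.083815433130678
[0.5017 0.1075 0.0677] heading 8.691508018782582 toolz [ 0.0001 -0.     -1.    ] f [-0.0077  0.8514 -3.8204] m [ 0.0485 -0.0766  0.0031]
134 211 [0.0441 0.0077 0.045 ]
```

>>> jog_arm(
  plan=".0 .03 -.02 2;.001 .08 -.02 4;.001 .135 -.02 7;.002 .19 -.02 10;.002 .245 -.02 13;.003 .3 -.02 16;.004 .35 -.02 18;.0044 .39 -.02 20;.0044 .41 -.02 20;.0044 .41 0 20;.0044 .41 .02 20;.0044 .41 .035 20;.0044 .41 .045 20;.0044 .41 .050 20;.0044 .41 .053 20;.0044 .41 .055 20;.0044 .41 .056 20;.0044 .41 .057 20;.0044 .41 .057 20",
)

```text
t: 37.17
tcp_pos: [0.5682, -0.2973, 0.0117]
orientation: [3.126, -0.31, 0.001]
ft_force: [-3.0, 1.3, 4.8]
finger_gap: 0.0485
```

In contact; release and back off.

>>> jog_arm(
  plan="0 0 0 0;0 0 0 0;0 0 0 0;0 0 -.04 0;0 0 -.09 0;0 0 -.14 0;-.06 -.02 -.19 0;-.12 -.04 -.22 0;-.16 -.06 -.24 0;-.16 -.06 -.24 0;-.16 -.06 -.24 0",
  claw=0.064,
)

```text
t: 38.55
tcp_pos: [0.4231, -0.2071, 0.2513]
orientation: [3.126, -0.309, 0.003]
ft_force: [0.4, -1.3, 0.4]
finger_gap: 0.0641
```

```bash
python3 - <<'E'
from h import *
np.set_printoptions(precision=3,suppress=True)
a=optics.grab_frame("scene");b=optics.grab_frame("top")
cv2.imwrite("pics/fin.png",np.hstack([a[100:360,40:440],b[100:360,100:500]]))
for im,n in((a,"scene"),(b,"top")):
    for c in blobs(im,"white",150,3000):
        X=plane(cam(n),cen(c),.053)[0]
        if .3<X[0]<.75 and abs(X[1])<.5: print(n,cen(c),X,cv2.minAreaRect(c)[1:])
E
```

```text
scene [ 90.381 255.809] [ 0.549 -0.389  0.053] ((20.44721794128418, 32.48186492919922), 6.709836483001709)
scene [133.897 249.524] [ 0.568 -0.296  0.053] ((29.0, 20.0), 90.0)
scene [377.498 161.335] [0.51  0.372 0.053] ((24.59674835205078, 15.20526123046875), 63.43495178222656)
scene [269.309 152.12 ] [0.359 0.114 0.053] ((13.581995010375977, 32.25723648071289), 75.96376037597656)
top [246.07  284.527] [0.346 0.119 0.053] ((21.0, 32.0), 90.0)
top [156.271 224.78 ] [0.51  0.371 0.053] ((16.189884185791016, 30.880706787109375), 12.994616508483887)
```

View pics/fin.png

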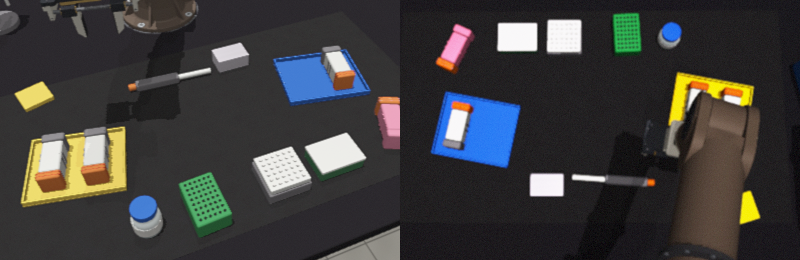

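```bash
python3 -c "
from plant import job_done
print(job_done())"
```

```text
the job is handed in; nothing more can be done
None
```

The three jars are sorted and the job was handed in at about 39 s. Two jars had loose slugs and are in the yellow tray; one had a stuck slug and is in the blue tray.

**Tipping:** The moves cannot tilt the tool. I took each jar lightly by its orange collar, raised that end about 33 degrees with the other end on the bench, gripped hard and lifted it clear. I then set it level on the bench and lifted it again by its middle to feel the balance. The 33 degrees comes from the geometry of the move; I did not measure it.

| Jar | Position at start | Balance shift when level | Result | Tray |
|---|---|---|---|---|
| First | y ≈ -0.116 | 0.08 N m | loose | yellow |
| Second | y ≈ -0.006 | about 0 N m | stuck | blue |
| Third | y ≈ 0.107 | 0.077 N m | loose | yellow |

A loose slug at one end should shift the balance by 0.075 N m. The readings with the jars tipped in the air agreed: 0.25, 0.16 and 0.24 N m.

**Last checks:**
- **Jars:** The scene picture shows all three lying flat in their trays, within about 3 mm of where I aimed. In the top picture the arm hid most of the yellow tray, so the two jars there are confirmed from one view only.
- **Bystanders:** The spare block had not moved in the top view. The others and the pink look-alike look unmoved by eye; I did not measure them.

**Departures:**
- I tipped each jar only one way, because the readings were already clear, instead of both ways as suggested.
- The second jar was pressed onto the tray floor with about 18 N before I let it go.

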